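Find the hidden rib and centre-punch the panel over it

TASK

A rib is hidden under one of the five stations of the thin grey panel in the marking fixture: press along the panel with closed fingertips until you feel which station is backed. Pinch the carriage's release button to slide the punch there, let the button pop out into that notch, and push the punch knob fully down to mark the panel; never punch an unbacked station, as that dents the panel. Then slide the carriage back to its parking notch at the left end, button popped out again, and leave the loose things beside the fixture where they lie.

Things in the scene. Friction and masses are not known exactly. Their poses are not given: they have to be found in the camera images.
- jig: Aluminium marking fixture, 186 x 268 mm, fixed. Origin: centre of its underside, on the bench; x away from the robot, y left along the rail, z up. Its nest holds the panel (x -0.025 to 0.077, y 0.052 to -0.124, top 32 mm above the bench, nest bars 2 mm higher). In front of it (x -0.060) runs the rail, with a notch at each station (y 0.028, -0.004, -0.036, -0.068, -0.100) and a parking notch (y 0.100).
- panel: Thin grey panel (origin as the fixture's). Unbacked, fingertips (22 mm wide) sink about 0.45 mm per newton, up to 9 mm; it springs back. Under one station, drawn anew each time, an 14 mm wide rib is hidden, centred on the station, running along the fixture's x, 0.6 mm below the skin: there a push stops within 1 mm. Within 15 mm of the nest bars it is stiffer too. It looks the same everywhere.
- carriage (a joint): Travel (m) of the black carriage along the rail, growing to the right (the fixture's -y). 0 is the parking notch; the notches of stations 1 to 5 are at 0.072, 0.104, 0.136, 0.168, 0.200. It is held in a notch (within 0.8 mm) while the button is out and slides with about 1 N while the button is in.
- release (a joint): Travel (m) of the sprung release button towards the fixture's +x: 0 popped out, 0.007 fully in (about 6.5 N). Pressed in 5.5 mm or more, its catch is clear of the notches. Let go between notches it stays about 5 mm in, and pops out (below 0.0015) once the carriage comes within about 2 mm of a notch.
- punch (a joint): Travel (m) of the punch knob: 0 up, 0.010 fully down on its stop; it springs back up. Takes about 4 N in free air, up to 15 N over a backed panel.
- pin (a joint): How far (m) the sprung punch pin is pushed back into the punch, 0 at rest. Over the rib it is driven back about 6 mm as the knob goes fully down, which makes the mark; over unbacked panel the panel sinks instead.
- grip (a point): Pinch point on the carriage (mid-way when the button is in), 66 mm above the bench. Pinch along the fixture's x, 42 mm wide with the button out, 35 mm with it in: the button (grey pad 22 mm wide, 26 high) faces the robot, the flat black back face is towards the panel. The block is 36 mm long along y, its top 82 mm above the bench. The punch arm behind is low (top at 44 mm); 55 mm is free between back face and knob.
- knob_top (a point): Top of the punch knob, dark steel, 26 mm in diameter, 71 mm above the bench when up, on the carriage's arm 86 mm behind the rail (the fixture's x = 0.026). Push straight down 10 mm, to the stop.
- punch_tip (a point): Tip of the punch pin under the arm, 34.5 mm above the bench (2.5 mm above the panel) when the knob is up.
- station1 (a point): Point on top of the panel (32 mm above the bench) where the punch marks at station 1 (nearest the parking place); black lines on the nest bars show it. Stations are 32 mm apart.
- station2 (a point): Point on top of the panel (32 mm above the bench) where the punch marks at station 2; black lines on the nest bars show it. Stations are 32 mm apart.
- station3 (a point): Point on top of the panel (32 mm above the bench) where the punch marks at station 3; black lines on the nest bars show it. Stations are 32 mm apart.
- station4 (a point): Point on top of the panel (32 mm above the bench) where the punch marks at station 4; black lines on the nest bars show it. Stations are 32 mm apart.
- station5 (a point): Point on top of the panel (32 mm above the bench) where the punch marks at station 5 (farthest right); black lines on the nest bars show it. Stations are 32 mm apart.
- marker_mid (a point): Bystander: black and red felt marker, 132 mm long, lying left of the fixture; this point is its centre.
- gauge_mid (a point): Bystander: steel pin gauge, 110 mm long, lying left of the fixture; this point is its centre.
- clip_mid (a point): Bystander: small green label clip, 38 x 30 mm, lying left of the fixture; this point is its centre.

How it is judged:
On the way, in this order (a step that is already met when the one before it is completed fails the run):
1. the panel has been pressed with the fingertips (contact force between the fingers and panel above 2 N), for 0.05 s.
2. the carriage stands at a station with its button popped out, not held (value of joint carriage above 0.068 m and value of joint release below 0.0015 m and contact force between the fingers and carriage below 0.5 N), for 0.1 s.
3. the punch has marked the panel over the rib: knob down, pin driven back, carriage locked (value of joint punch above 0.0088 m and value of joint pin above 0.0045 m and value of joint carriage above 0.068 m and value of joint release below 0.0015 m), for 0.04 s.
At the end, for the whole second after the job is handed in: The panel was marked over the rib, and the carriage is back in its parking notch (joint within 2.5 mm of 0), at rest, its button popped out (under 1.5 mm) and the punch knob up (under 1 mm) (value of joint carriage between -0.0025 and 0.0025 m and value of joint release below 0.0015 m and value of joint punch below 0.001 m and velocity of joint carriage below 0.01 m/s); the robot touches nothing.
It fails at once if the punch pushed the panel in by more than 3 mm where it is unbacked (z of punch_tip in the frame of jig below 0.029 m).
It fails at once if a bystander was moved by more than 20 mm (distance of any of marker_mid, gauge_mid, clip_mid from where it was at the start of the episode above 0.02 m).
It also fails if it takes over 58 s, if anything falls off the work surface, if the arm or the gripper's body presses on something with over 40 N, if the wrist force passes 120 N, or if a joint passes its speed limit or range.

ROBOT

A 6-joint arm with a two-finger parallel gripper is mounted at the origin on a cart in front of the work surface, level with it; the furniture and walls round the work are solid. World frame = base frame: x ahead of the robot, y to its left, z up, the work surface at z = 0. Lengths are in m, angles in rad, forces in N, time in s.
With the tool pointing down it reaches from about 0.225 to 0.875 m from the base axis. Payload 3.4 kg.
Tool frame: the origin (TCP) lies at the very end of the fingers, on their centre line; the grasp point (between the pads) lies 19 mm behind it; z points along the fingers, y is the line along which they close (so a half turn about z gives the same grasp; the last joint's range is limited). The gripper opens to 85 mm and grips with 20 to 120 N. Pads are 22 mm wide; open, the fingers measure 114 mm over their backs; the gripper's body (76 mm by 85 mm) begins 54 mm behind the grasp point. The pads swing forward as they close: fully open they stand 13 mm farther back than shut.
Start: joints at [-1.275, 0.276, 1.505, -0, 1.361, -0.121], TCP at [0.233, -0.526, 0.231] pointing down, gripper open.
Joint ranges: [-2.89, 2.89], [-0.75, 2.08], [0.22, 2.7], [-1.18, 4.32], [0.11, 2.71], [-2.7, 2.7]. Speed limits (rad/s): [2.57, 2.57, 3.14, 3.14, 3.14, 3.14].

INTERFACE

Orientations are given as a unit quaternion [w, x, y, z].
In Python, from rig import manip, get_image, camera_info gives the robot as it stands. The module is installed in compiled form; this text tells all that it offers.
- The arm moves only by the shell command python3 -m crank 'ROWS' [FORCE]. ROWS is a JSON object of lists of equal length, an entry for each row: "translation": the shift along the tool's x, y, z in mm, a list of three; "roll": the turn about the tool's z in rad; "fingers": the opening, from 0 (shut) to 1 (fully open). A call has 1 to 8 rows; each row shifts and turns the commanded pose from where the row before left it, along the tool's axes as they then stand; what a row does not reach is not made up. A row lasts 1/10 s, in which the tool goes at most 50 mm and 8.59 degrees, less where a joint would pass 70% of its speed; a pose out of reach is approached as far as the arm can. A call is refused whole if a number of a shift passes 50 or a number of a turn 0.15, either way. A call with a gripper value outside its range is refused whole. The fingers move at their own pace and stop on an object; FORCE is the grip in N (left out, the last holds). Time passes only in rows, so rows that do not move let the fingers close. It gives the time, the measured TCP pose, the force, the opening and the grip force at its end, in the units of the state.
- manip.get_state(): the state, without advancing time (a new reading comes with each control period).
- get_image(name): name is "side" or "top" or "wrist"; returns the picture (420x560x3 uint8, blue, green, red); there is no depth.
- camera_info(name): a dict with "mtx" (3x3 intrinsics, pixels), "D" ([k1, k2, p1, p2, k3] as OpenCV has them; the pictures are not rectified), "rvec" (rotation vector, rad) and "tvec" (3), from world to camera coordinates, as OpenCV has them. Camera axes: x right, y down, z forward; pixel columns grow to the right and rows downward; lengths in m; the calibration is good to about 2 mm. A picture is of the moment at which its call begins: read the wrist's pose just before it. camera_info takes no time and is no camera call; for the wrist camera it gives the pose at the moment of the call.
- manip.sign_off(): hands the job in; it is judged then, once.
The state is a dict: "clock": time; "qpos": joint angles; "qd": joint speeds; "effort": joint torques, N m; "position": TCP position; "ee_rot": TCP orientation; "contact_force": force on the tool from outside, world axes, zero at the start; "moment": the same for the moment, N m; "width": finger opening in m; "gripper_force": force on a finger pad.
Only numpy, scipy, OpenCV 4.12 (cv2) and the standard library are available. Lean on these libraries where they do the work, as an engineer would, in place of code of your own. Each camera call takes 0.05 s, during which the arm holds its last target. There are 200 camera calls.

## Working session

There is one attempt and no reset: what is moved stays moved. The work goes in short steps, Python scripts to look and compute and a shell command to move; the robot and the scene stay as the last step left them, time stands still between calls to the robot, and variables do not carry over. Pictures are saved under pics/ and viewed, at most 10 in all, crops included, and the job is handed in when it is done.

```bash
mkdir -p pics
python3 - <<'E'
from rig import manip,get_image,camera_info
import cv2,numpy as np
print(manip.get_state())
for n in("top","side"):
    im=get_image(n);c=camera_info(n);cv2.imwrite(f"pics/{n}0.png",im);print(n,c)
E
```

```text
{'clock': 0.0, 'qpos': array([-1.27502397e+00,  2.76620577e-01,  1.50616284e+00, -3.81018426e-05,
        1.36069662e+00, -1.21015752e-01]), 'qd': array([ 0.0019321 ,  0.00121809, -0.00010533, -0.00041113,  0.0007841 ,
       -0.00014752]), 'effort': array([-6.47954621e-04, -4.16782451e+01, -2.45805109e+01, -5.05406169e-04,
        1.09358280e-02,  5.20038412e-06]), 'position': array([ 0.2325899 , -0.52526574,  0.23041329]), 'ee_rot': array([-9.38465604e-04,  9.78363168e-01,  2.06892778e-01, -1.00910438e-04]), 'contact_force': array([ 0.07582928, -0.1064168 ,  0.06720016]), 'moment': array([0.01166234, 0.00563694, 0.04899475]), 'gripper_force': 0.0, 'width': 0.08550210234731523}
top {'mtx': array([[486.54025157,   0.        , 275.4243236 ],
       [  0.        , 486.54025157, 213.92083474],
       [  0.        ,   0.        ,   1.        ]]), 'D': array([-0.10184005,  0.        ,  0.        ,  0.        ,  0.        ]), 'rvec': array([ 2.12452011, -2.14073505,  0.19971198]), 'tvec': array([-0.08368817,  0.55786855,  0.83955462])}
side {'mtx': array([[424.36871949,   0.        , 279.40083771],
       [  0.        , 424.36871949, 202.50176418],
       [  0.        ,   0.        ,   1.        ]]), 'D': array([-0.11736869,  0.        ,  0.        ,  0.        ,  0.        ]), 'rvec': array([ 2.06342819, -0.2113711 ,  0.13424014]), 'tvec': array([-0.54283173,  0.08496679,  0.89439723])}
```

View pics/top0.png

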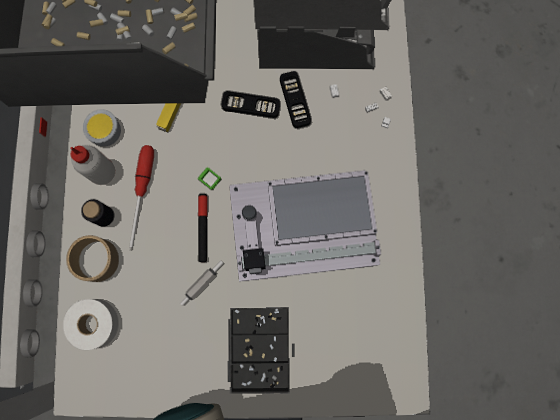

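The top view shows the fixture at about (230–380, 170–280). The carriage is at (254,260) at the left end and the knob at (249,213). The bystanders are to its left. I'll enlarge this area.

Run:
```python
import cv2
im=cv2.imread("pics/top0.png")[160:290,220:390]
cv2.imwrite("pics/top0c.png",cv2.resize(im,None,fx=4.5,fy=4.5,interpolation=cv2.INTER_CUBIC))
```

```text
(no output)
```

View pics/top0c.png

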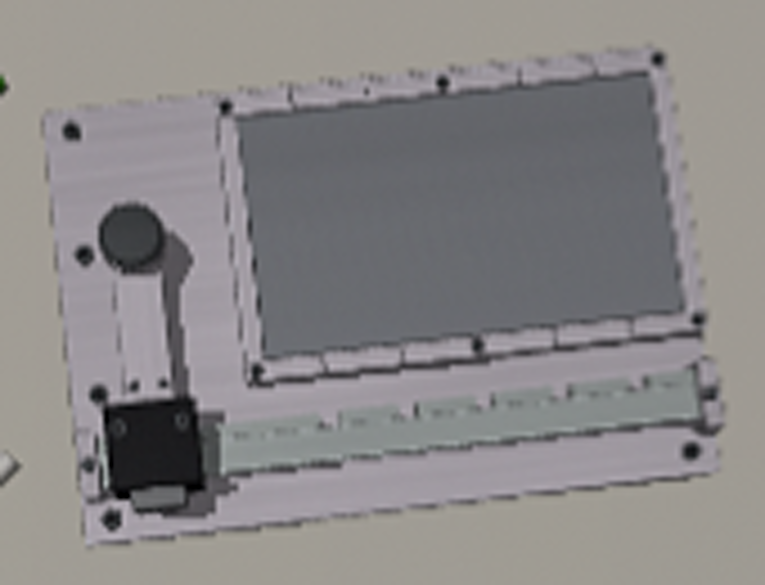

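View pics/side0.png

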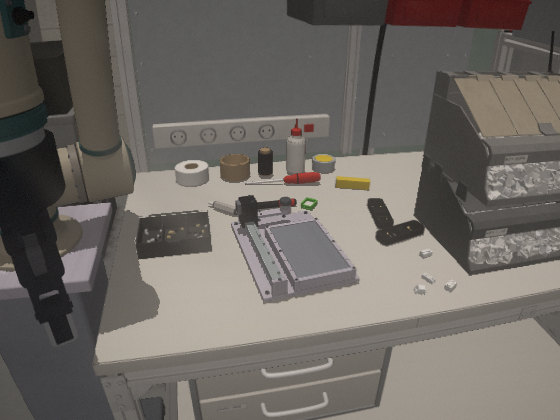

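The crop shows:
- Panel corners at (238,117), (649,72), (685,312) and (262,355).
- Near-bar station lines at x = 323, 402, 478, 555 and 631.
- Knob top at (131,234).

Next I'll fit the jig pose to these.

```bash
cat > h.py <<'E'
from rig import manip,get_image,camera_info
import cv2,numpy as np
from scipy.optimize import least_squares
def proj(P,c): return cv2.projectPoints(np.float64(P),c["rvec"],c["tvec"],c["mtx"],c["D"])[0][:,0]
def w(p,J):
    p=np.asarray(p,float);x,y,a=p_=J;R=np.array([[np.cos(a),-np.sin(a),0],[np.sin(a),np.cos(a),0],[0,0,1]])
    return p@R.T+[x,y,0]
def tool(s=None):
    """TCP in jig frame (mm) with phi error and force in jig axes"""
    s=s or manip.get_state();J=np.load("J.npy");a=J[2]
    R=np.array([[np.cos(a),-np.sin(a),0],[np.sin(a),np.cos(a),0],[0,0,1]])
    q=s["ee_rot"];T=cv2.Rodrigues(np.zeros(3))[0]
    from scipy.spatial.transform import Rotation as Ro
    T=R.T@Ro.from_quat([q[1],q[2],q[3],q[0]]).as_matrix()
    p=R.T@(s["position"]-[J[0],J[1],0])
    print("t%.2f jig mm"%s["clock"],(p*1000).round(1),"roll to go %.3f"%np.arctan2(-T[0,0],T[1,0])if 0 else "tx ang %.3f"%np.arctan2(T[1,0],T[0,0]),"F",(R.T@s["contact_force"]).round(2),"w %.1f gf %.1f"%(s["width"]*1e3,s["gripper_force"]),"tz",T[:,2].round(3))
    return p,T
E
python3 - <<'E'
from h import *
c=camera_info("top")
N=[(238,117),(649,72),(685,312),(262,355),(131,234),(323,358),(402,350),(478,343),(555,335),(631,325)]
O=[(.077,.052,.032),(.077,-.124,.032),(-.025,-.124,.032),(-.025,.052,.032),(.026,.1,.071)]+[(-.0295,y,.034) for y in(.028,-.004,-.036,-.068,-.1)]
uv=(np.array(N)+.5)/4.5-.5+[220,160]
f=lambda J:(proj(w(O,J),c)-uv).ravel()
r=least_squares(f,[.45,-.1,.1]);print(r.x,r.fun.reshape(-1,2).round(2));np.save("J.npy",r.x)
p,T=tool()
J=r.x
for n,q in dict(grip=(-.06,.1,.066),knob=(.026,.1,.071),s1=(.026,.028,.032),s5=(.026,-.1,.032)).items():print(n,w(q,J).round(4),np.hypot(*w(q,J)[:2]).round(3))
# check with side camera: projected knob
print(proj(w([(.026,.1,.071),(.077,-.124,.032),(-.025,-.124,.032)],J),camera_info("side")))
E
```

```text
[ 0.54381494 -0.14210811  0.10378277] [[-0.34 -0.14]
 [ 0.23  0.07]
 [ 0.08 -0.56]
 [ 0.44  0.35]
 [-0.06 -0.74]
 [ 0.09  0.52]
 [-0.28  0.39]
 [-0.04  0.02]
 [-0.1  -0.11]
 [-0.02  0.2 ]]
t0.10 jig mm [-349.2 -348.9  230.5] tx ang 0.313 F [-0.5  -1.17 -0.39] w 85.3 gf 0.0 tz [-0.     0.002 -1.   ]
grip [ 0.4738 -0.0489  0.066 ] 0.476
knob [ 0.5593 -0.04    0.071 ] 0.561
s1 [ 0.5668 -0.1116  0.032 ] 0.578
s5 [ 0.58   -0.2389  0.032 ] 0.627
[[285.39606824 197.54290028]
 [350.2355983  267.2022756 ]
 [298.09436095 277.93496082]]
```

The fit is good to under 1 px (about 1 mm), and the side camera agrees. I'll roll so tool x = jig +y and tool y = jig +x, then travel to station 5.

```bash
python3 -m crank '{"translation":[[0,0,0],[0,0,0],[0,0,0],[0,0,0],[0,0,0],[0,0,0],[0,0,0],[0,0,0]],"roll":[-0.14,-0.14,-0.14,-0.14,-0.14,-0.14,-0.14,-0.14],"fingers":[0,0,0,0,0,0,0,0]}' 30 | tail -c 300; python3 -m crank '{"translation":[[0,0,0],[25,40,0],[30,40,0],[30,40,0],[30,40,0],[30,40,0],[30,40,0],[30,40,0]],"roll":[-0.138,0,0,0,0,0,0,0],"fingers":[0,0,0,0,0,0,0,0]}' ; python3 -c "from h import *;tool()"
```

```text
clock: 0.9
position: [0.2327, -0.5255, 0.2308]
ee_rot: [-0.0, 0.717, 0.697, 0.0]
contact_force: [-1.2, 0.6, -0.1]
width: 0.0003
gripper_force: 0.0
clock: 1.7
position: [0.491, -0.2911, 0.231]
ee_rot: [-0.0, 0.669, 0.743, -0.0]
contact_force: [1.1, -0.8, 0.0]
width: -0.0003
gripper_force: 0.0
t1.70 jig mm [ -67.9 -142.7  231. ] tx ang 1.571 F [ 0.97 -0.88  0.03] w -0.3 gf 0.0 tz [-0.  0. -1.]
```

```bash
python3 -m crank '{"translation":[[20,45,30],[20,45,40],[3,4,40],[0,0,40],[0,0,25],[0,0,16],[0,0,0],[0,0,0]],"roll":[0,0,0,0,0,0,0,0],"fingers":[0,0,0,0,0,0,0,0]}' ; python3 -c "from h import *;tool()"
```

```text
clock: 2.5
position: [0.5644, -0.2488, 0.0527]
ee_rot: [-0.0, 0.669, 0.743, -0.0]
contact_force: [0.7, 0.6, -0.3]
width: -0.0003
gripper_force: 0.0
t2.50 jig mm [   9.4 -108.3   52.7] tx ang 1.571 F [ 0.73  0.53 -0.33] w -0.3 gf 0.0 tz [-0.  0. -1.]
```

```bash
python3 -m crank '{"translation":[[8,16,0],[0,1,10],[0,0,8],[0,0,0],[0,0,2],[0,0,1],[0,0,1],[0,0,0]],"roll":[0,0,0,0,0,0,0,0],"fingers":[0,0,0,0,0,0,0,0]}' ; python3 -c "from h import *;tool()"
```

```text
clock: 3.3
position: [0.5802, -0.2391, 0.0311]
ee_rot: [-0.0, 0.669, 0.743, -0.0]
contact_force: [-1.2, 0.0, 2.4]
width: 0.0001
gripper_force: 1.1
t3.30 jig mm [  26.1 -100.3   31.1] tx ang 1.571 F [-1.21  0.13  2.4 ] w 0.1 gf 1.1 tz [-0. -0. -1.]
```

Contact at 31.1 mm with 2.4 N. I'll press 2 mm deeper.

```bash
python3 -m crank '{"translation":[[0,0,1],[0,0,1],[0,0,0],[0,0,0]],"roll":[0,0,0,0],"fingers":[0,0,0,0]}' ; python3 -c "from h import *;tool()"
```

```text
clock: 3.7
position: [0.5802, -0.2392, 0.0294]
ee_rot: [0.0, 0.669, 0.743, -0.0]
contact_force: [-2.2, 0.3, 5.9]
width: -0.0002
gripper_force: 3.0
t3.70 jig mm [  26.1 -100.3   29.4] tx ang 1.571 F [-2.2   0.56  5.87] w -0.2 gf 3.0 tz [-0. -0. -1.]
```

0.44 mm/N, so station 5 is unbacked. On to station 4.

```bash
python3 -m crank '{"translation":[[0,0,-8],[32,0,0],[0,0,3],[0,0,3],[0,0,1],[0,0,1],[0,0,0],[0,0,0]],"roll":[0,0,0,0,0,0,0,0],"fingers":[0,0,0,0,0,0,0,0]}' ; python3 -c "from h import *;tool()"
```

```text
clock: 4.5
position: [0.5773, -0.2067, 0.0314]
ee_rot: [-0.0, 0.67, 0.743, 0.001]
contact_force: [-4.0, 5.6, 16.8]
width: 0.0003
gripper_force: 8.9
t4.50 jig mm [ 26.6 -67.7  31.4] tx ang 1.570 F [-3.38  6.02 16.75] w 0.3 gf 8.9 tz [ 0.001  0.001 -1.   ]
```

Station 4 is backed: 0.6 mm of sink at 17 N. Next I'll work out the grip x from the block's top corners while lifting and travelling towards the carriage.

```bash
python3 - <<'E'
from h import *
c=camera_info("top");J=np.load("J.npy")
def back(uv,z):
    r=least_squares(lambda q:(proj(w([(q[0],q[1],z)],J),c)-uv).ravel(),[0,0]);return r.x*1000
for p,z in [((104,404),.082),((192,397),.082),((204,486),.082),((116,497),.082),((133,509),.079),((185,504),.079),((131,234),.071)]:
    print(p,back((np.array(p)+.5)/4.5-.5+[220,160],z).round(1))
E
python3 -m crank '{"translation":[[0,0,-50],[0,0,-50],[0,-20,-10],[30,-30,0],[40,-30,0],[45,-12,0],[45,0,0],[0,0,0]],"roll":[0,0,0,0,0,0,0,0],"fingers":[0,0,1,1,1,1,1,1]}' ; python3 -c "from h import *;tool()"
```

```text
(104, 404) [-42.7 117. ]
(192, 397) [-43.8  82.9]
(204, 486) [-78.5  82. ]
(116, 497) [-78.9 116. ]
(133, 509) [-84.  110.1]
(185, 504) [-84.3  90. ]
(131, 234) [ 24.7 100. ]
clock: 5.3
position: [0.4671, -0.0538, 0.1388]
ee_rot: [-0.001, 0.668, 0.744, 0.0]
contact_force: [-0.3, -0.6, 0.1]
width: 0.0849
gripper_force: 0.0
t5.30 jig mm [-67.1  95.8 138.8] tx ang 1.575 F [-0.36 -0.53  0.11] w 84.9 gf 0.0 tz [-0.001  0.002 -1.   ]
```

```bash
python3 -m crank '{"translation":[[4,7,0],[0,0,10],[0,0,20],[0,0,20],[0,0,20],[0,0,15],[0,0,5],[0,0,0]],"roll":[0.004,0,0,0,0,0,0,0],"fingers":[1,1,1,1,1,1,1,1]}' 30; python3 -c "from h import *;tool()
cv2.imwrite('pics/s1.png',cv2.resize(get_image('side')[150:310,180:380],None,fx=4,fy=4)[:600])"
```

```text
clock: 6.1
position: [0.4753, -0.0539, 0.0476]
ee_rot: [-0.001, 0.671, 0.741, -0.001]
contact_force: [0.1, -0.6, -0.7]
width: 0.0856
gripper_force: 0.0
t6.10 jig mm [-59.   94.9  47.6] tx ang 1.566 F [ 0.   -0.57 -0.73] w 85.6 gf 0.0 tz [-0.002  0.    -1.   ]
```

View pics/s1.png

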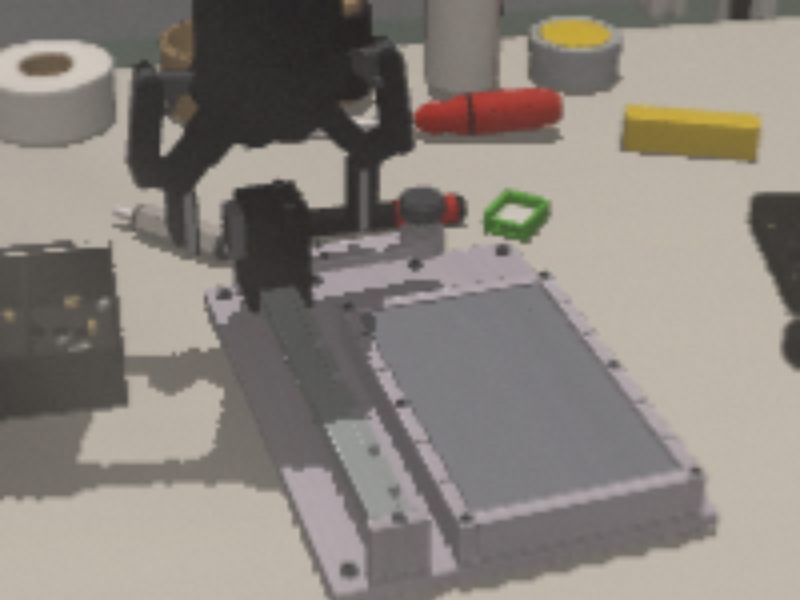

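The fingers straddle the block (button side left, back face right at about (270,240)) and are clear of the knob at (422,205). I'll centre and close.

```bash
python3 -m crank '{"translation":[[5,-1.2,0],[0,0,0],[0,0,0],[0,0,0],[0,0,0],[0,0,0],[0,0,0],[0,0,0]],"roll":[-0.005,0,0,0,0,0,0,0],"fingers":[1,0.8,0.6,0.35,0.3,0.3,0.3,0.3]}' 25; python3 -c "from h import *;tool()"
```

```text
clock: 6.95
position: [0.4747, -0.0482, 0.0496]
ee_rot: [0.001, 0.669, 0.743, 0.0]
contact_force: [1.2, 1.6, 6.6]
width: 0.0339
gripper_force: 27.6
t6.95 jig mm [-59.  100.5  49.6] tx ang 1.572 F [1.33 1.45 6.6 ] w 33.9 gf 27.6 tz [ 0.002 -0.001 -1.   ]
```

```bash
python3 -m crank '{"translation":[[-5,0,-1],[-20,0,0],[-25,0,0],[-30,0,0],[-30,0,0],[-25,0,0],[-15,0,0],[0,0,0]],"roll":[0,0,0,0,0,0,0,0],"fingers":[0.3,0.3,0.3,0.3,0.3,0.3,0.3,0.3]}'; python3 -c "from h import *;tool()"
```

```text
clock: 7.75
position: [0.4907, -0.1996, 0.0497]
ee_rot: [0.001, 0.67, 0.743, 0.0]
contact_force: [6.5, -0.3, -1.7]
width: 0.0339
gripper_force: 28.3
t7.75 jig mm [-58.8 -51.7  49.7] tx ang 1.570 F [ 6.46 -0.93 -1.71] w 33.9 gf 28.3 tz [ 0.002 -0.002 -1.   ]
```

```bash
python3 -m crank '{"translation":[[-8,-0.6,0],[-6,0,0],[-1.8,0,0],[0,0,0],[0,0,0]],"roll":[0,0,0,0,0],"fingers":[0.3,0.3,0.3,0.3,0.3]}'; python3 -c "from h import *;tool()"
```

```text
clock: 8.25
position: [0.4921, -0.2124, 0.0496]
ee_rot: [0.001, 0.669, 0.743, 0.001]
contact_force: [7.3, -0.5, -4.3]
width: 0.0338
gripper_force: 29.2
t8.25 jig mm [-58.8 -64.6  49.6] tx ang 1.572 F [ 7.18 -1.27 -4.27] w 33.8 gf 29.2 tz [ 0.003 -0.001 -1.   ]
```

```bash
python3 -m crank '{"translation":[[-2.8,-0.5,0],[0,0,0],[0,0,0]],"roll":[0,0,0],"fingers":[0.3,0.3,0.3]}'; python3 -c "from h import *;tool()"
```

```text
clock: 8.55
position: [0.4923, -0.2152, 0.0496]
ee_rot: [0.001, 0.669, 0.743, 0.001]
contact_force: [8.5, -0.7, -5.2]
width: 0.0336
gripper_force: 30.0
t8.55 jig mm [-58.8 -67.4  49.6] tx ang 1.572 F [ 8.38 -1.59 -5.22] w 33.6 gf 30.0 tz [ 0.004 -0.001 -1.   ]
```

```bash
python3 -m crank '{"translation":[[0,1,0],[0,0,0],[0,0,0],[0,0,0],[0,0,0],[0,0,0]],"roll":[0,0,0,0,0,0],"fingers":[0.45,0.6,0.8,1,1,1]}'
python3 - <<'E'
from h import *
tool();cv2.imwrite('pics/s2.png',cv2.resize(get_image('side')[150:310,180:380],None,fx=4,fy=4,interpolation=cv2.INTER_CUBIC)[:600])
E
```

```text
clock: 9.15
position: [0.4915, -0.2159, 0.05]
ee_rot: [0.0, 0.669, 0.743, 0.0]
contact_force: [0.1, -0.2, 0.2]
width: 0.0859
gripper_force: 0.0
t9.15 jig mm [-59.7 -67.9  50. ] tx ang 1.572 F [ 0.04 -0.25  0.17] w 85.9 gf 0.0 tz [ 0. -0. -1.]
```

View pics/s2.png

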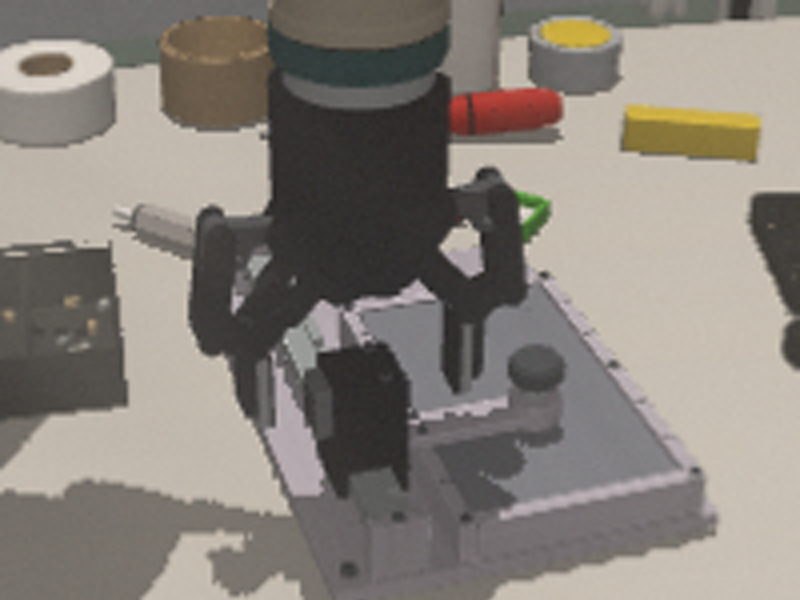

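The carriage is released with the button out at about (318,405), and the knob is at (537,360). I'll rise, close the fingers, move over the knob, and check the position by projection.

```bash
python3 -m crank '{"translation":[[0,0,-30],[0,0,-30],[0,10,0],[0,30,0],[0,30,0],[0,14,0],[0,0,0],[0,0,0]],"roll":[0,0,0,0,0,0,0,0],"fingers":[1,1,0.5,0,0,0,0,0]}' 30
python3 - <<'E'
from h import *
tool();J=np.load("J.npy");c=camera_info("side")
for y in(-.036,-.064,-.066,-.068,-.07,-.1):print(y,(proj(w([(.026,y,.071)],J),c)[0]-[180,150])*4)
print("park",(proj(w([(.026,.1,.071)],J),c)[0]-[180,150])*4)
cv2.imwrite('pics/t2.png',cv2.resize(get_image('top')[160:290,220:390],None,fx=4.5,fy=4.5,interpolation=cv2.INTER_CUBIC))
E
```

```text
clock: 10.0
position: [0.5736, -0.2066, 0.1088]
ee_rot: [-0.001, 0.669, 0.743, -0.001]
contact_force: [0.5, 0.3, -0.4]
width: 0.0004
gripper_force: 0.0
t10.00 jig mm [ 22.9 -67.2 108.8] tx ang 1.573 F [ 0.54  0.22 -0.37] w 0.4 gf 0.0 tz [-0.003  0.001 -1.   ]
-0.036 [511.62226556 317.11802915]
-0.064 [533.29362134 347.68885141]
-0.066 [534.8890283  349.93966791]
-0.068 [536.49095369 352.19971478]
-0.07 [538.09943441 354.46904454]
-0.1 [563.03916278 389.65976102]
park [421.58427295 190.17160112]
```

View pics/t2.png

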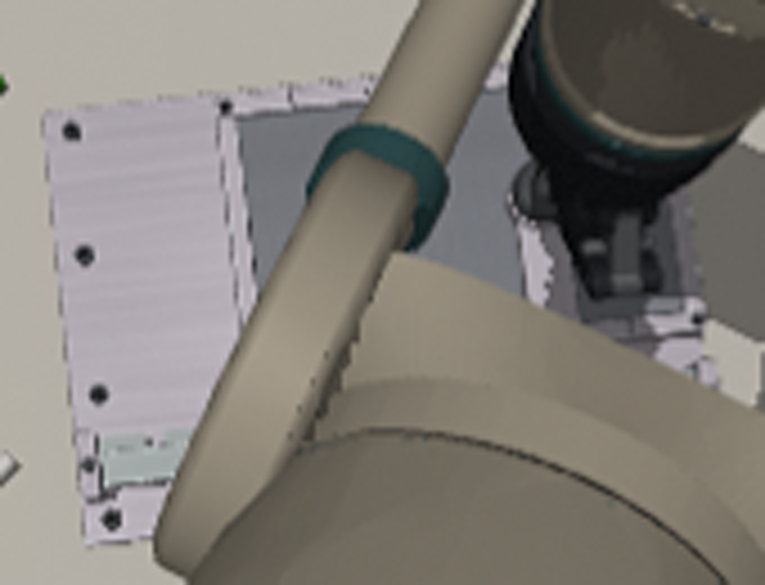

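The top view is blocked by the arm. The side view matches y = -68 mm (station 4), predicted (536,352) against the observed knob. Pressing the knob.

```bash
python3 -m crank '{"translation":[[-0.6,2.8,15],[0,0,15],[0,0,6],[0,0,3],[0,0,3],[0,0,3],[0,0,2],[0,0,0]],"roll":[0,0,0,0,0,0,0,0],"fingers":[0,0,0,0,0,0,0,0]}'; python3 -c "from h import *;tool()"
```

```text
clock: 10.85
position: [0.5772, -0.2074, 0.0646]
ee_rot: [0.0, 0.669, 0.743, -0.0]
contact_force: [-4.2, 0.6, 11.2]
width: 0.0
gripper_force: 5.5
t10.85 jig mm [ 26.4 -68.4  64.6] tx ang 1.572 F [-4.13  1.   11.21] w 0.0 gf 5.5 tz [-0.    -0.001 -1.   ]
```

```bash
python3 -m crank '{"translation":[[0,0,2],[0,0,2],[0,0,1],[0,0,1],[0,0,0],[0,0,0]],"roll":[0,0,0,0,0,0],"fingers":[0,0,0,0,0,0]}'; python3 -c "from h import *;tool()"
```

```text
clock: 11.45
position: [0.5773, -0.2075, 0.0608]
ee_rot: [0.001, 0.669, 0.743, -0.0]
contact_force: [-7.5, 1.9, 20.1]
width: -0.0001
gripper_force: 10.3
t11.45 jig mm [ 26.5 -68.5  60.8] tx ang 1.572 F [-7.31  2.64 20.14] w -0.1 gf 10.3 tz [ 0.001 -0.002 -1.   ]
```

```bash
python3 -m crank '{"translation":[[0,0,1.5],[0,0,0],[0,0,0]],"roll":[0,0,0],"fingers":[0,0,0]}'; python3 -c "from h import *;tool()"; python3 -m crank '{"translation":[[0,0,-10],[0,0,-30],[0,-20,-20],[0,-35,0],[0,-32,0],[0,0,0],[0,0,0]],"roll":[0,0,0,0,0,0,0],"fingers":[0,0,0.3,1,1,1,1]}' 25; python3 -c "from h import *;tool()"
```

```text
clock: 11.75
position: [0.5773, -0.2076, 0.0607]
ee_rot: [0.001, 0.669, 0.743, -0.0]
contact_force: [-10.0, 2.7, 27.6]
width: 0.0001
gripper_force: 13.8
t11.75 jig mm [ 26.6 -68.6  60.7] tx ang 1.572 F [-9.67  3.73 27.58] w 0.1 gf 13.8 tz [ 0.001 -0.002 -1.   ]
clock: 12.45
position: [0.4916, -0.2169, 0.116]
ee_rot: [0.001, 0.669, 0.743, 0.0]
contact_force: [1.3, 0.4, 0.9]
width: 0.0723
gripper_force: 0.0
t12.45 jig mm [-59.7 -68.9 116. ] tx ang 1.571 F [1.31 0.28 0.85] w 72.3 gf 0.0 tz [ 0.002 -0.001 -1.   ]
```

The knob was firmly on its stop (27.6 N with no further travel). Going down to grip the carriage.

```bash
python3 -m crank '{"translation":[[1,0,0],[0,0,15],[0,0,20],[0,0,20],[0,0,9],[0,0,0],[0,0,0]],"roll":[0,0,0,0,0,0,0],"fingers":[1,1,1,1,1,1,0.8]}' 25; python3 -c "from h import *;tool()";python3 -m crank '{"translation":[[0,0,0],[0,0,0],[0,0,0],[0,0,0],[0,0,0],[0,0,0]],"roll":[0,0,0,0,0,0],"fingers":[0.6,0.35,0.3,0.3,0.3,0.3]}' 25; python3 -c "from h import *;tool()"
```

```text
clock: 13.15
position: [0.4921, -0.2156, 0.0516]
ee_rot: [0.0, 0.669, 0.743, 0.0]
contact_force: [0.6, 0.1, 0.5]
width: 0.0731
gripper_force: 0.0
t13.15 jig mm [-59.1 -67.8  51.6] tx ang 1.572 F [0.57 0.04 0.45] w 73.1 gf 0.0 tz [ 0.001 -0.001 -1.   ]
clock: 13.75
position: [0.4925, -0.2161, 0.0527]
ee_rot: [0.002, 0.669, 0.743, 0.0]
contact_force: [2.2, 0.1, 6.4]
width: 0.0338
gripper_force: 27.5
t13.75 jig mm [-58.7 -68.3  52.7] tx ang 1.572 F [ 2.17 -0.09  6.42] w 33.8 gf 27.5 tz [ 0.003 -0.002 -1.   ]
```

Gripped with the button in. Target is y = -68.3 + 168 = 99.7.

```bash
python3 -m crank '{"translation":[[5,0,0],[20,0,0],[25,0,0],[30,0,0],[30,0,0],[25,0,0],[15,0,0],[0,0,0]],"roll":[0,0,0,0,0,0,0,0],"fingers":[0.3,0.3,0.3,0.3,0.3,0.3,0.3,0.3]}'; python3 -m crank '{"translation":[[8,0,0],[5,0,0],[0,0,0],[0,0,0]],"roll":[0,0,0,0],"fingers":[0.3,0.3,0.3,0.3]}'; python3 -c "from h import *;tool()"
```

```text
clock: 14.55
position: [0.4764, -0.0646, 0.0526]
ee_rot: [0.001, 0.668, 0.744, 0.001]
contact_force: [1.3, -0.6, 7.7]
width: 0.0336
gripper_force: 27.8
clock: 14.95
position: [0.4752, -0.0533, 0.0526]
ee_rot: [0.001, 0.669, 0.743, 0.001]
contact_force: [1.5, 0.9, 7.6]
width: 0.034
gripper_force: 27.6
t14.95 jig mm [-59.   95.4  52.6] tx ang 1.572 F [1.6  0.71 7.62] w 34.0 gf 27.6 tz [ 0.003 -0.001 -1.   ]
```

```bash
python3 -m crank '{"translation":[[4,0,0],[0.6,0,0],[0,0,0],[0,0,0]],"roll":[0,0,0,0],"fingers":[0.3,0.3,0.3,0.3]}'; python3 -c "from h import *;tool()"
```

```text
clock: 15.35
position: [0.4748, -0.049, 0.0526]
ee_rot: [0.001, 0.669, 0.743, 0.001]
contact_force: [0.7, 0.0, 8.8]
width: 0.0339
gripper_force: 27.6
t15.35 jig mm [-59.   99.8  52.6] tx ang 1.572 F [ 0.75 -0.03  8.77] w 33.9 gf 27.6 tz [ 0.003 -0.001 -1.   ]
```

On target (99.8 mm). Opening and rising clear, then a check from the side.

```bash
python3 -m crank '{"translation":[[0,0,0],[0,0,0],[0,0,0],[0,0,0],[0,0,-20],[0,0,-40],[0,0,-40],[-30,0,-20]],"roll":[0,0,0,0,0,0,0,0],"fingers":[0.45,0.6,0.8,1,1,1,1,1]}'; python3 -m crank '{"translation":[[-45,0,0],[-45,0,0],[-45,0,0],[-45,-20,0],[-40,-40,0],[0,-40,0],[0,-20,0],[0,0,0]],"roll":[0,0,0,0,0,0,0,0],"fingers":[1,1,1,1,1,1,1,1]}'
python3 - <<'E'
from h import *
tool();a=get_image('side')[165:235,215:315];b=get_image('top')[160:290,220:390]
a=cv2.resize(a,None,fx=4,fy=4,interpolation=cv2.INTER_CUBIC);b=cv2.resize(b,(400,306),interpolation=cv2.INTER_CUBIC)
cv2.imwrite('pics/end.png',np.hstack([a,cv2.resize(b[:280],(400,280))]))
E
```

```text
clock: 16.15
position: [0.4781, -0.0769, 0.1745]
ee_rot: [0.002, 0.668, 0.744, 0.002]
contact_force: [1.2, -0.8, 0.4]
width: 0.0853
gripper_force: 0.0
clock: 16.95
position: [0.3822, -0.305, 0.1711]
ee_rot: [-0.001, 0.67, 0.742, -0.0]
contact_force: [0.2, -0.1, -0.5]
width: 0.0852
gripper_force: 0.0
t16.95 jig mm [-177.6 -145.3  171.1] tx ang 1.569 F [ 0.21 -0.15 -0.51] w 85.2 gf 0.0 tz [-0.001  0.001 -1.   ]
```

View pics/end.png

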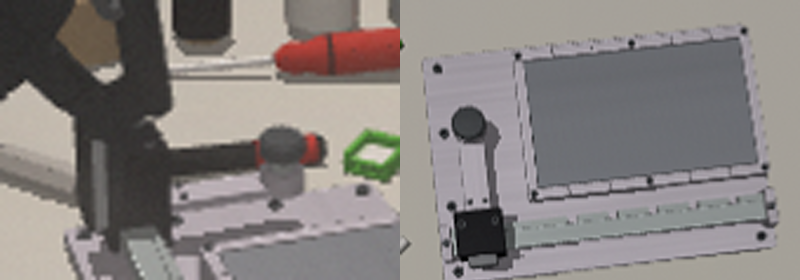

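The carriage is back at the left end (480,232), its button protrudes at (482,259), and the knob is up at (468,123). The bystanders look untouched. One quick difference against the start picture, then I'll hand in.

Run:
```python
from h import *
a=cv2.cvtColor(cv2.imread("pics/top0.png"),6)[200:278,232:275];b=cv2.cvtColor(get_image("top"),6)[200:278,232:275]
print(cv2.phaseCorrelate(a.astype(np.float32),b.astype(np.float32)),cv2.phaseCorrelate(a[45:].astype(np.float32),b[45:].astype(np.float32)),np.abs(a.astype(int)-b).max(),np.abs(a.astype(int)-b).mean())
```

```text
((0.3942214090436309, -0.02696787422001279), 0.9853062495920393) ((0.42649408537298683, 0.044060805422720506), 0.9957574761944052) 73 5.0855694692904
```

```bash
python3 -c "from rig import manip;print(manip.sign_off())"
```

```text
the job is handed in; nothing more can be done
None
```

I found the rib under station 4, punched there with the knob fully down, and returned the carriage to its parking notch with the button out; the job is handed in at about 17 s, with no verdict shown.

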